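Gauge two faces of a padlock body and close up the finished row

TASK

Check the loose padlock body on the dial gauge: press its keyway end squarely against the sprung anvil for half a second, then give it a quarter turn and press one of its long sides against the anvil for half a second (the fingers are in the way of that side at first, so it has to be put down and taken across its ends), never driving the anvil to the end of its travel. Then lay it on the bench flush against the long side of the finished padlock body at the bent bracket, on the side away from the bracket, necks pointing the same way, without shifting that one or the things around.

Things in the scene. Friction and masses are not known exactly. Their poses are not given: they have to be found in the camera images.
- lock: the loose padlock body to be gauged: laminated steel padlock body lying flat, no shackle, 0.5 kg, 58 long (x) x 46 wide (y) x 32 high. From above: a 48 x 46 block (x -29 to 19) with a 24-wide neck on one end (x 19 to 29). Plain end x = -29: brass keyway; neck end: two shackle holes; long sides y = +-23 plain. Origin: underside centre of the 58 x 46 outline; x to the neck, z up
- lock_key_end (a point): centre of the loose body's keyway end face, 16 above its underside
- lock_neck_end (a point): centre of the loose body's neck end face, 16 above its underside
- neighbour: the finished padlock body, identical to the loose one and told apart by its place at the bracket: its -y long side lies against the bracket, its +y long side is free and is where the loose one goes. Same size, origin and axes: origin underside centre, x to its neck, z up
- bracket: fixed bent aluminium angle on the bench: upright flange 160 long (y), 4 thick, 22 high, its foot flange 35 wide, 4 thick, on the far side (x 2 to 37). Origin: on the bench at the middle of the upright face that touches the finished lock body; x points away from that body, into the foot flange
- gauge: fixed dial gauge on the bench: green block 70 x 56, 44 high, with a lying round dial (58 across) on top, 58 high in all, on a base plate 110 x 90 x 8. Origin: on the bench under the anvil's face with the anvil out; x points along the pressing direction, from the anvil into the block. Block from x = 40 to 110, base plate from 35 to 145
- anvil_face (a point): centre of the flat pressing face of the gauge's sprung steel anvil (40 wide in y, 5 to 31 above the bench), 16 above the bench; it moves with the anvil. x is the pressing direction (into the gauge), z up
- anvil (a joint): how far the anvil is pushed in, m: 0 out, hard stop at 0.016; spring force 1.5 N at 0 to 5.5 N at the stop
- oil_bottle: bystander: amber bottle 40 across, 80 high, standing; origin underside centre
- screwdriver: bystander: black-handled screwdriver 190 long, lying along its x; origin at its underside
- shackle: bystander: U-shaped steel shackle 56 x 32, 8 thick, lying; origin between its leg ends, x to the bow
- key_tray: bystander: grey open tray of key blanks 110 x 160 x 30 high; origin underside centre

How it is judged:
By the outcome, as a careful person would: the job done as asked, in the order asked, and still so for the second after the job is handed in, with the robot touching nothing.
It also fails if it takes over 67 s, if anything falls off the work surface, if the arm or the gripper's body presses on something with over 40 N, if the wrist force passes 120 N, or if a joint passes its speed limit or range.

ROBOT

A 6-joint arm with a two-finger parallel gripper is mounted at the origin on the work surface. World frame = base frame: x ahead of the robot, y to its left, z up, the work surface at z = 0. Lengths are in m, angles in rad, forces in N, time in s.
With the tool pointing down it reaches from about 0.35 to 0.775 m from the base axis. Payload 5.5 kg.
Tool frame: the origin (TCP) lies midway between the tips of the shut fingers; the grasp point (between the pads) lies 19 mm behind it; z points along the fingers, y is the line along which they close (so a half turn about z gives the same grasp; the last joint's range is limited). The gripper opens to 85 mm and grips with 20 to 120 N. Pads are 22 mm wide; open, the fingers measure 114 mm over their backs; the gripper's body (76 mm by 85 mm) begins 54 mm behind the grasp point. The pads swing forward as they close: fully open they stand 13 mm farther back than shut.
Start: joints at [-1.472, 0.313, 0.046, 1.304, 0, 1.431], TCP at [0.136, -0.559, 0.231] pointing down, gripper open.
Joint ranges: [-2.76, 2.76], [-0.86, 1.69], [-1.03, 1.26], [-2.2, 2.34], [-1.47, 1.5], [-3.14, 3.14]. Speed limits (rad/s): [2.57, 2.57, 3.14, 3.14, 3.14, 3.14].

INTERFACE

Orientations are given as [roll, pitch, yaw] about the fixed x, y, z axes, in that order (R = Rz(yaw) Ry(pitch) Rx(roll)).
In Python, from workcell import read_state, optics, ticket gives the robot as it stands.
- The arm moves only by the shell command python3 -m handwheel 'ROWS' [OPENING]. ROWS is JSON, a list of rows, each an object of numbers: "x", "y", "z": the shift along the tool's x, y, z as a fraction of full scale; "spin": the turn about the tool's z as a fraction of full scale. In form: [{"x": .., "y": .., "z": .., "spin": ..}, ...]. A call has exactly 10 rows; each row shifts and turns the commanded pose from where the row before left it, along the tool's axes as they then stand; what a row does not reach is not made up. Full scale, the value 1, is 2.5 cm for a shift and 0.1 rad for a turn. A row lasts 1/12 s, in which the tool goes at most 41.7 mm and 7.16 degrees, less where a joint would pass 70% of its speed; a pose out of reach is approached as far as the arm can. A call with a number of a shift or a turn outside -1 to 1 is refused whole. A call with a gripper value outside its range is refused whole. OPENING is the finger opening in mm, from 0 to 85.4, set as the call begins (- or left out, the last holds). The fingers move at their own pace and stop on an object; the grip force is fixed at half the most. Time passes only in rows, so rows that do not move let the fingers close, or fill a call up. It gives the time, the measured TCP pose, the force, the opening and the grip force at its end, in the units of the state.
- read_state(): the state, without advancing time (a new reading comes with each control period).
- optics.grab_frame(name): name is "scene" or "top" or "wrist"; returns a dict with "image" (480x640x3 uint8, red, green, blue), "depth" (480x640 float32, m along the optical axis (not along the pixel's ray), 0 where there is no reading), "intrinsics" (3x3 intrinsics, pixels), "R" (3x3) and "t" (3): a world point X has camera coordinates R X + t. Camera axes: x right, y down, z forward; pixel columns grow to the right and rows downward; lengths in m; the calibration is good to about 2 mm. The wrist camera is an equidistant fisheye: a pixel r from the principal point sees the ray r / f radians off the axis. A picture is of the moment at which its call begins.
- ticket.job_done(): hands the job in; it is judged then, once.
The state is a dict: "time": time; "joint_pos": joint angles; "qvel": joint speeds; "tau": joint torques, N m; "tcp_pos": TCP position; "tcp_rot": TCP orientation; "force": force on the tool from outside, world axes, zero at the start; "wrist_torque": the same for the moment, N m; "width": finger opening in m; "finger_force": force on a finger pad.
Only numpy, scipy, OpenCV 4.12 (cv2) and the standard library are available. Lean on these libraries where they do the work, as an engineer would, in place of code of your own. Each camera call takes 0.05 s, during which the arm holds its last target. There are 200 camera calls.

## Working session

There is one attempt and no reset: what is moved stays moved. The work goes in short steps, Python scripts to look and compute and a shell command to move; the robot and the scene stay as the last step left them, time stands still between calls to the robot, and variables do not carry over. Pictures are saved under pics/ and viewed, at most 13 in all, crops included, and the job is handed in when it is done.

```bash
mkdir -p pics; ls; python3 - <<'E'
from workcell import read_state, optics
import cv2,numpy as np
s=read_state();print({k:np.round(v,4).tolist() for k,v in s.items()})
for n in("scene","top"):
    f=optics.grab_frame(n);np.savez('pics/%s0.npz'%n,**f);cv2.imwrite('pics/%s0.png'%n,f['image'][:,:,::-1]);print(n,f['intrinsics'],f['R'],f['t'])
E
```

```text
pics
{'time': 0.0, 'joint_pos': [-1.4716, 0.314, 0.045, 1.3036, 0.0, 1.4312], 'qvel': [0.001, 0.001, -0.0008, -0.0001, 0.0002, 0.001], 'tau': [-0.0006, -48.063, 29.8533, 0.0195, -0.0002, -0.0], 'tcp_pos': [0.136, -0.5582, 0.2304], 'tcp_rot': [-3.1397, -0.0003, 0.2388], 'force': [0.8572, -0.576, -0.1107], 'wrist_torque': [0.0408, -0.003, 0.036], 'finger_force': 0.0, 'width': 0.0852}
scene [[463.81359766   0.         320.29485933]
 [  0.         463.81359766 237.05367909]
 [  0.           0.           1.        ]] [[ 0.691207    0.72261581  0.00769928]
 [ 0.52117873 -0.49108846 -0.69800061]
 [-0.50060525  0.48647561 -0.71605577]] [-0.36489923 -0.23028668  1.30715969]
top [[495.44700452   0.         319.59805129]
 [  0.         495.44700452 235.37722636]
 [  0.           0.           1.        ]] [[-0.01021478 -0.99989154  0.01060969]
 [-0.98685883  0.00836939 -0.16136789]
 [ 0.16126159 -0.0121186  -0.98683729]] [-0.01953787  0.56090559  1.012856  ]
```

View pics/top0.png

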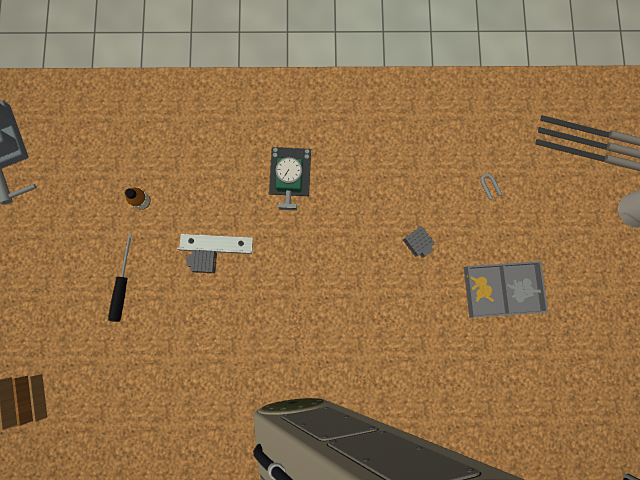

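View pics/scene0.png

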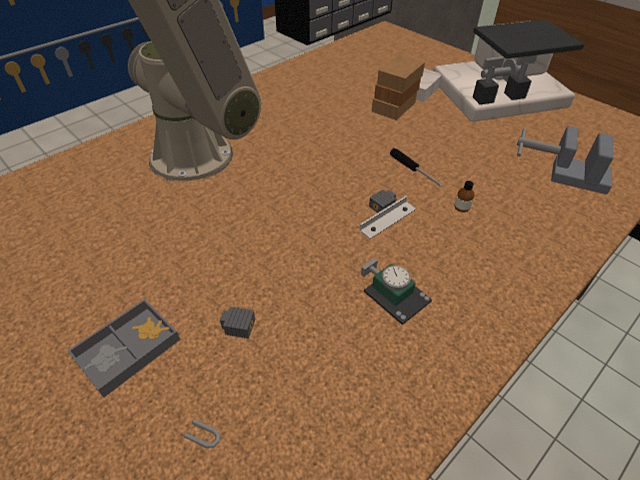

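The top view shows the loose lock at (419,241), the neighbour at (203,261) below the bracket (215,243), the gauge at (290,172) and its anvil at (288,206). The tray is at (505,290) and the shackle at (490,186). The scene view agrees. I'll enlarge the parts that matter.

```bash
cat > h.py <<'E'
import numpy as np,cv2
def load(n): return dict(np.load('pics/%s.npz'%n))
def cast(f,px,z):
    """pixels (N,2) -> world xy on plane z"""
    px=np.atleast_2d(np.array(px,float));K=f['intrinsics'];R=f['R'];c=-R.T@f['t']
    d=np.c_[(px-K[:2,2])/[K[0,0],K[1,1]],np.ones(len(px))]@R
    return (c+d*((z-c[2])/d[:,2])[:,None])[:,:2]
def proj(f,X):
    q=np.atleast_2d(X)@f['R'].T+f['t'];q=q@f['intrinsics'].T
    return q[:,:2]/q[:,2:]
E
python3 - <<'E'
from h import *
o=[]
for n,cs in(('top0',[(419,241),(210,255),(290,185)]),('scene0',[(238,322),(385,208),(385,285)])):
    im=load(n)['image'];o.append(np.hstack([cv2.resize(im[y-33:y+33,x-33:x+33],(264,264),interpolation=cv2.INTER_CUBIC) for x,y in cs]))
cv2.imwrite('pics/c0.png',np.vstack(o)[:,:,::-1])
E
```

```text
(no output)
```

View pics/c0.png

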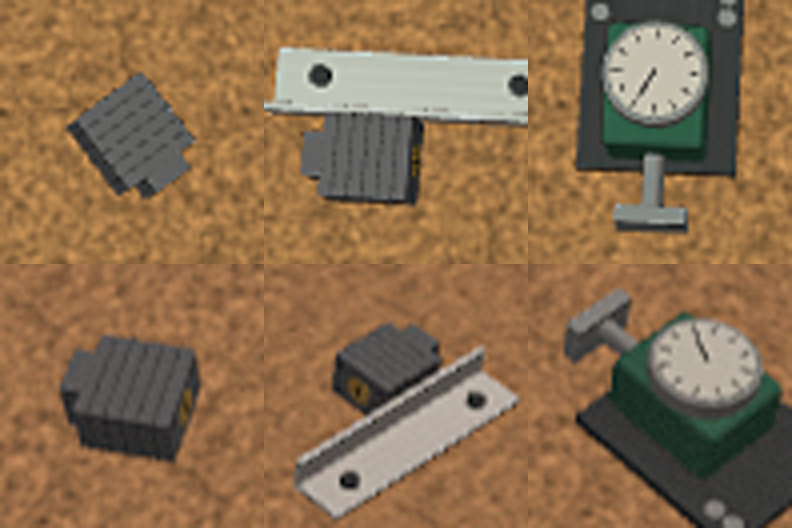

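The top-view crops show the lock's neck pointing to lower right (-x,-y), with the keyway up-left. The neighbour's neck points left (+y) and its free side faces the robot (-x). The anvil bar faces -x. Next I'll measure them.

```bash
cat >> h.py <<'E'
def pts(f):
    K=f['intrinsics'];v,u=np.mgrid[:480,:640];d=f['depth'].astype(float)
    c=np.dstack([(u-K[0,2])/K[0,0]*d,(v-K[1,2])/K[1,1]*d,d])
    return (c-f['t'])@f['R']
def lockpose(P):
    """P (N,2) top-face points -> centre of outline, yaw to neck"""
    r=cv2.minAreaRect(P.astype(np.float32));a=np.radians(r[2]);best=None
    for k in range(4):
        b=a+k*np.pi/2;e=np.array([np.cos(b),np.sin(b)]);n=np.array([-e[1],e[0]])
        q=(P-r[0])@np.c_[e,n]
        L=np.ptp(q,0);tip=q[:,0]>q[:,0].max()-.007
        w=np.ptp(q[tip,1])
        if best is None or w<best[0]: best=(w,r[0],b,L)
    return best
E
python3 - <<'E'
from h import *
B={'top0':[(419,241),(203,262),(288,207),(215,243)],'scene0':[(238,322),(383,200),(370,268),(388,218)]}
for n in B:
    f=load(n);P=pts(f);im=f['image'].astype(int);sat=np.ptp(im,2)
    g=P[300:340,300:330] if n=='top0' else P[400:440,300:400]
    print(n,'bench z',np.median(g[...,2]),g[...,2].std())
    for i,(x,y) in enumerate(B[n][:2]):
        w=np.zeros((480,640),bool);w[y-25:y+25,x-25:x+25]=1
        m=w&(sat<30)&(im.max(2)<130)&(abs(P[...,2]-.032)<.006)
        m[:]=m
        k=cv2.connectedComponentsWithStats(m.astype(np.uint8))
        m=k[1]==1+np.argmax(k[2][1:,4])
        b=lockpose(cast(f,np.argwhere(m)[:,::-1],.032));print(i,m.sum(),np.median(P[m][:,2]),np.round(b[1],4),np.degrees(b[2])%360,b[3],b[0])
    x,y=B[n][2];w=np.zeros((480,640),bool);w[y-18:y+18,x-22:x+22]=1
    m=w&(sat<25)&(abs(P[...,2]-.031)<.006)
    q=P[m];print('anvil',m.sum(),q.min(0),q.max(0),q.mean(0))
    r=cv2.minAreaRect(q[:,:2].astype(np.float32));print(r)
    x,y=B[n][3];w=np.zeros((480,640),bool);w[y-30:y+30,x-45:x+45]=1
    m=w&(sat<30)&(abs(P[...,2]-.004)<.0035)&(im.max(2)>130)
    r=cv2.minAreaRect(cast(f,np.argwhere(m)[:,::-1],.004).astype(np.float32));print('foot',r)
    # green block / baseplate yaw
    m=(im[...,1]>im[...,0]+15)&(im[...,1]>im[...,2]+5)&(abs(P[...,2]-.044)<.004)
    if m.sum()>5: print('block',cv2.minAreaRect(cast(f,np.argwhere(m)[:,::-1],.044).astype(np.float32)),m.sum())
    m=(sat<25)&(im.max(2)<90)&(abs(P[...,2]-.008)<.004)&(abs(P[...,0]-.62)<.12)&(abs(P[...,1]-.05)<.1)
    if m.sum()>5: print('base',cv2.minAreaRect(cast(f,np.argwhere(m)[:,::-1],.008).astype(np.float32)),m.sum())
f=load('top0');print(cast(f,[(288,208),(419,241),(203,262),(290,170)],.031))
E
```

```text
top0 bench z 7.998639158391375e-05 0.0830436458347197
0 510 0.03175480875379191 [ 0.5463 -0.2431] 214.99935150146484 [0.05663679 0.04731989] 0.023392618131659493
1 536 0.032120290181994415 [0.5107 0.2319] 89.46973419189453 [0.05937871 0.04518996] 0.021519453088907445
anvil 155 [0.62364383 0.01701434 0.02501176] [0.66764253 0.06775088 0.03694046] [0.64248957 0.04401265 0.03000789]
((0.6455658078193665, 0.04307282716035843), (0.050757963210344315, 0.042851366102695465), 88.14707946777344)
foot ((0.554229736328125, 0.20452499389648438), (0.1597728580236435, 0.03071960061788559), 86.3463363647461)
block ((0.6985854506492615, 0.041631266474723816), (0.054512109607458115, 0.07001592218875885), 89.61408233642578) 207
base ((0.6321295499801636, 0.06519956886768341), (0.10526753962039948, 0.2467007040977478), 70.41036224365234) 516
scene0 bench z -0.0001258188761292305 0.045979247931343586
0 608 0.03130905589245657 [ 0.5519 -0.2461] 215.83123779296875 [0.06005126 0.04915639] 0.025976925125655154
1 300 0.03142654136612836 [0.5153 0.2277] 87.01144409179688 [0.06318396 0.04927436] 0.023352880232929845
anvil 118 [0.62801875 0.01266584 0.02501635] [0.69108633 0.06182506 0.03668337] [0.64419477 0.03687338 0.03003521]
((0.6525810956954956, 0.027189146727323532), (0.03367278724908829, 0.07653442025184631), 51.46753692626953)
foot ((0.5469260811805725, 0.20356440544128418), (0.15922333300113678, 0.04928069934248924), 86.68396759033203)
block ((0.7041627764701843, 0.037121113389730453), (0.05700577795505524, 0.0696721002459526), 88.02051544189453) 209
base ((0.6328904628753662, 0.064387246966362), (0.10521529614925385, 0.2514396607875824), 69.89999389648438) 422
[[ 0.62428207  0.04345155]
 [ 0.54892058 -0.24025855]
 [ 0.50742585  0.2254119 ]
 [ 0.71022968  0.03903491]]
```

```bash

python3 -m handwheel '[{"x":1,"y":-0.435},{"x":1,"y":-0.435},{"x":1,"y":-0.435},{"x":1,"y":-0.435},{"x":1,"y":-0.435},{"x":1,"y":-0.435},{"x":1,"y":-0.435},{"x":1,"y":-0.435},{"x":1,"y":-0.435},{"x":1,"y":-0.435}]' 85
python3 -m handwheel '[{"x":1,"y":-0.435},{"x":1,"y":-0.435},{"x":1,"y":-0.435},{"x":1,"y":-0.435},{"x":1,"y":-0.435},{"x":1,"y":-0.435},{"x":1,"y":-0.435},{"x":1,"y":-0.435},{"x":1,"y":-0.435},{"z":0}]'
python3 -m handwheel '[{"spin":-1,"z":1},{"spin":-1,"z":1},{"spin":-1},{"spin":-0.72},{"z":0},{"z":0},{"z":0},{"z":0},{"z":0},{"z":0}]'
python3 - <<'E'
from workcell import read_state, optics
import cv2,numpy as np
for n in("wrist","top","scene"):
    f=optics.grab_frame(n);np.savez('pics/%s1.npz'%n,**f);cv2.imwrite('pics/%s1.png'%n,f['image'][:,:,::-1])
    if n=="wrist":print(f['intrinsics'],f['R'],-f['R'].T@f['t'])
print(np.round(read_state()['joint_pos'],3))
E
```

```text
[[371.64829954   0.         314.26272841]
 [  0.         371.64829954 244.67298564]
 [  0.           0.           1.        ]] [[ 0.23622211 -0.97169773 -0.00162095]
 [-0.93304253 -0.22729014  0.2788742 ]
 [-0.27134985 -0.06436384 -0.96032627]] [ 0.20541434 -0.54113881  0.37268735]
[-1.472  0.314  0.046  1.304 -0.     1.431]invalid input
invalid input
invalid input
```

View pics/wrist1.png

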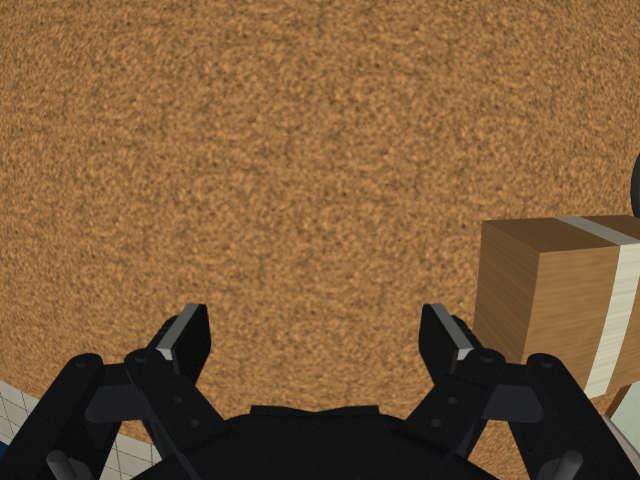

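The wrist view (arm not moved) shows the open fingers at (190,340) and (440,340), with a cardboard box at the right edge. The rows were refused because each one needs all four keys.

```bash

python3 -m handwheel '[{"x":1,"y":-0.435,"z":0,"spin":0},{"x":1,"y":-0.435,"z":0,"spin":0},{"x":1,"y":-0.435,"z":0,"spin":0},{"x":1,"y":-0.435,"z":0,"spin":0},{"x":1,"y":-0.435,"z":0,"spin":0},{"x":1,"y":-0.435,"z":0,"spin":0},{"x":1,"y":-0.435,"z":0,"spin":0},{"x":1,"y":-0.435,"z":0,"spin":0},{"x":1,"y":-0.435,"z":0,"spin":0},{"x":1,"y":-0.435,"z":0,"spin":0}]' 85 &&
python3 -m handwheel '[{"x":1,"y":-0.435,"z":0,"spin":0},{"x":1,"y":-0.435,"z":0,"spin":0},{"x":1,"y":-0.435,"z":0,"spin":0},{"x":1,"y":-0.435,"z":0,"spin":0},{"x":1,"y":-0.435,"z":0,"spin":0},{"x":1,"y":-0.435,"z":0,"spin":0},{"x":1,"y":-0.435,"z":0,"spin":0},{"x":1,"y":-0.435,"z":0,"spin":0},{"x":1,"y":-0.435,"z":0,"spin":0},{"x":0,"y":0,"z":0,"spin":0}]' &&
python3 -m handwheel '[{"x":0,"y":0,"z":1,"spin":-1},{"x":0,"y":0,"z":1,"spin":-1},{"x":0,"y":0,"z":0,"spin":-1},{"x":0,"y":0,"z":0,"spin":-0.72},{"x":0,"y":0,"z":0,"spin":0},{"x":0,"y":0,"z":0,"spin":0},{"x":0,"y":0,"z":0,"spin":0},{"x":0,"y":0,"z":0,"spin":0},{"x":0,"y":0,"z":0,"spin":0},{"x":0,"y":0,"z":0,"spin":0}]'
python3 - <<'E'
from workcell import read_state, optics
import cv2,numpy as np
for n in("wrist","top","scene"):
    f=optics.grab_frame(n);np.savez('pics/%s2.npz'%n,**f);cv2.imwrite('pics/%s2.png'%n,f['image'][:,:,::-1])
    if n=="wrist":print(f['R'],-f['R'].T@f['t'])
print(np.round(read_state()['joint_pos'],3))
E
```

```text
time: 1.08
tcp_pos: [0.3541, -0.3929, 0.2313]
tcp_rot: [3.141, 0.0, 0.239]
force: [0.1, -0.8, 0.0]
width: 0.0849
finger_force: 0.0
time: 1.92
tcp_pos: [0.5517, -0.2427, 0.2308]
tcp_rot: [-3.141, -0.001, 0.243]
force: [0.8, 0.6, -0.4]
width: 0.0848
finger_force: 0.0
time: 2.75
tcp_pos: [0.5487, -0.2458, 0.1816]
tcp_rot: [3.141, -0.0, 0.61]
force: [-0.9, 0.4, -0.2]
width: 0.0853
finger_force: 0.0
[[ 5.72763735e-01 -8.19720158e-01  7.51702242e-04]
 [-7.87288164e-01 -5.49846644e-01  2.79008989e-01]
 [-2.28295972e-01 -1.60398037e-01 -9.60288196e-01]] [ 0.60729626 -0.20446295  0.32374885]
[-0.554  0.381  0.021  1.21  -0.     1.977]
```

View pics/wrist2.png

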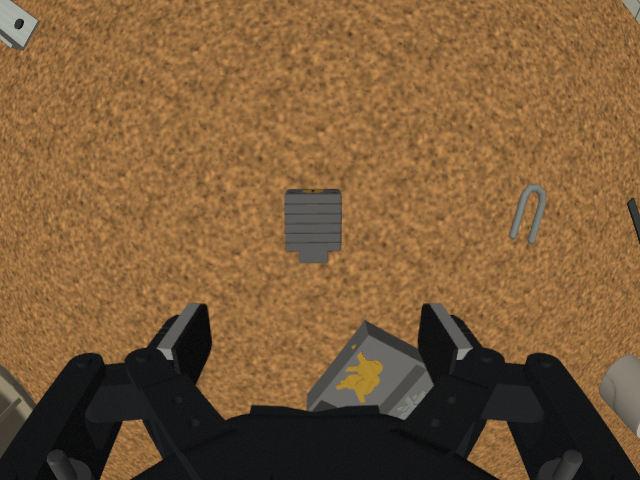

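The wrist view shows the lock at (313,225), aligned with the tool, keyway up and neck down, and the tray at lower right. The last joint's range means I need the half-turned grasp (yaw 215°). I'll measure first.

```bash
cat >> h.py <<'E'
def wcast(f,px,z):
    px=np.atleast_2d(np.array(px,float));K=f['intrinsics'];R=f['R'];c=-R.T@f['t']
    v=(px-K[:2,2])/K[0,0];th=np.linalg.norm(v,axis=1)+1e-12
    d=np.c_[v*(np.sin(th)/th)[:,None],np.cos(th)]@R
    return (c+d*((z-c[2])/d[:,2])[:,None])[:,:2]
def comp(m,x,y):
    k=cv2.connectedComponents(m.astype(np.uint8));return k[1]==k[1][y,x]
def graymask(f,lo=0,hi=130,s=28):
    im=f['image'].astype(int);return (np.ptp(im,2)<s)&(im.max(2)<hi)&(im.max(2)>lo)
E
python3 - <<'E'
from h import *
f=load('wrist2');m=comp(graymask(f),313,225);ij=np.argwhere(m)
print(m.sum(),ij.min(0),ij.max(0))
im=f['image'];print(im[183:196,300].tolist());print(im[225,280:290].tolist(),im[225,336:346].tolist())
print(lockpose(wcast(f,ij[:,::-1],.032)))
E
```

```text
3712 [189 285] [262 341]
[[132, 96, 57], [139, 100, 58], [141, 103, 61], [142, 103, 60], [139, 100, 58], [127, 92, 56], [77, 69, 57], [60, 60, 59], [60, 59, 59], [61, 60, 59], [59, 58, 58], [80, 80, 77], [91, 90, 89]]
[[158, 113, 68], [149, 107, 62], [146, 107, 64], [159, 115, 66], [127, 95, 62], [98, 87, 78], [90, 89, 87], [92, 90, 88], [91, 91, 89], [90, 90, 88]] [[91, 90, 88], [92, 90, 87], [91, 89, 87], [88, 86, 83], [87, 79, 73], [119, 91, 62], [171, 124, 73], [161, 116, 68], [153, 110, 66], [146, 105, 62]]
(np.float64(0.02320212628737873), (0.5498984456062317, -0.24339616298675537), np.float64(3.7510228474344194), array([0.06078   , 0.04546771]))
```

```bash

for i in 1 2; do :; done
python3 -m handwheel '[{"x":0,"y":0,"z":0,"spin":-1},{"x":0,"y":0,"z":0,"spin":-1},{"x":0,"y":0,"z":0,"spin":-1},{"x":0,"y":0,"z":0,"spin":-1},{"x":0,"y":0,"z":0,"spin":-1},{"x":0,"y":0,"z":0,"spin":-1},{"x":0,"y":0,"z":0,"spin":-1},{"x":0,"y":0,"z":0,"spin":-1},{"x":0,"y":0,"z":0,"spin":-1},{"x":0,"y":0,"z":0,"spin":-1}]' 85 &&
python3 -m handwheel '[{"x":0,"y":0,"z":0,"spin":-1},{"x":0,"y":0,"z":0,"spin":-1},{"x":0,"y":0,"z":0,"spin":-1},{"x":0,"y":0,"z":0,"spin":-1},{"x":0,"y":0,"z":0,"spin":-1},{"x":0,"y":0,"z":0,"spin":-1},{"x":0,"y":0,"z":0,"spin":-1},{"x":0,"y":0,"z":0,"spin":-1},{"x":0,"y":0,"z":0,"spin":-1},{"x":0,"y":0,"z":0,"spin":-1}]' &&
python3 -m handwheel '[{"x":0,"y":0,"z":0,"spin":-1},{"x":0,"y":0,"z":0,"spin":-1},{"x":0,"y":0,"z":0,"spin":-1},{"x":0,"y":0,"z":0,"spin":-1},{"x":0,"y":0,"z":0,"spin":-1},{"x":0,"y":0,"z":0,"spin":-1},{"x":0,"y":0,"z":0,"spin":-1},{"x":0,"y":0,"z":0,"spin":-1},{"x":0,"y":0,"z":0,"spin":-1},{"x":0,"y":0,"z":0,"spin":-1}]' &&
python3 -m handwheel '[{"x":0,"y":0,"z":0,"spin":-1},{"x":0,"y":0,"z":0,"spin":-0.42},{"x":0,"y":0,"z":0,"spin":0},{"x":0,"y":0,"z":0,"spin":0},{"x":0,"y":0,"z":0,"spin":0},{"x":0,"y":0,"z":0,"spin":0},{"x":0,"y":0,"z":0,"spin":0},{"x":0,"y":0,"z":0,"spin":0},{"x":0,"y":0,"z":0,"spin":0},{"x":0,"y":0,"z":0,"spin":0}]'
python3 - <<'E'
from workcell import read_state, optics
from h import *
f=optics.grab_frame('wrist');np.savez('pics/wrist3.npz',**f);cv2.imwrite('pics/wrist3.png',f['image'][:,:,::-1])
c=-f['R'].T@f['t'];m=graymask(f)
k=cv2.connectedComponentsWithStats(m.astype(np.uint8))
for i in range(1,k[0]):
    if 1500<k[2][i,4]<8000: print(k[2][i],lockpose(wcast(f,np.argwhere(k[1]==i)[:,::-1],.032)))
print(read_state()['tcp_pos'])
E
```

```text
time: 3.73
tcp_pos: [0.5487, -0.2456, 0.1813]
tcp_rot: [3.142, 0.0, 1.616]
force: [0.3, 0.2, -0.4]
width: 0.0849
finger_force: 0.0
time: 4.57
tcp_pos: [0.5487, -0.2456, 0.1813]
tcp_rot: [-3.141, 0.0, 2.616]
force: [-0.5, 0.7, -0.4]
width: 0.0849
finger_force: 0.0
time: 5.4
tcp_pos: [0.5487, -0.2456, 0.1813]
tcp_rot: [-3.142, -0.0, -2.668]
force: [0.5, 0.2, -0.6]
width: 0.0846
finger_force: 0.0
time: 6.23
tcp_pos: [0.5486, -0.2456, 0.1813]
tcp_rot: [-3.142, -0.0, -2.531]
force: [1.0, 0.3, 0.0]
width: 0.0849
finger_force: 0.0
[ 288  187   56   74 3757] (np.float64(0.022154419180873935), (0.5460159778594971, -0.2460325062274933), np.float64(3.752367077994637), array([0.06057235, 0.04540426]))
[ 0.54865105 -0.24561834  0.18130656]
```

Both wrist views, with the end-wall bias averaged out, put the lock at about (0.548, -0.2447), yaw 3.752. I'll descend and grip.

```bash

python3 -m handwheel '[{"x":0,"y":0.04,"z":1,"spin":0},{"x":0,"y":0,"z":1,"spin":0},{"x":0,"y":0,"z":1,"spin":0},{"x":0,"y":0,"z":1,"spin":0},{"x":0,"y":0,"z":1,"spin":0},{"x":0,"y":0,"z":1,"spin":0},{"x":0,"y":0,"z":1,"spin":0},{"x":0,"y":0,"z":0.15,"spin":0},{"x":0,"y":0,"z":0,"spin":0},{"x":0,"y":0,"z":0,"spin":0}]' 85 &&
python3 -m handwheel '[{"x":0,"y":0,"z":0,"spin":0},{"x":0,"y":0,"z":0,"spin":0},{"x":0,"y":0,"z":0,"spin":0},{"x":0,"y":0,"z":0,"spin":0},{"x":0,"y":0,"z":0,"spin":0},{"x":0,"y":0,"z":0,"spin":0},{"x":0,"y":0,"z":0,"spin":0},{"x":0,"y":0,"z":0,"spin":0},{"x":0,"y":0,"z":0,"spin":0},{"x":0,"y":0,"z":0,"spin":0}]' 0
```

```text
time: 7.12
tcp_pos: [0.5485, -0.2451, 0.0033]
tcp_rot: [-3.141, 0.0, -2.53]
force: [0.1, 0.8, 0.6]
width: 0.085
finger_force: 0.0
time: 7.95
tcp_pos: [0.549, -0.2452, 0.0042]
tcp_rot: [-3.139, 0.001, -2.53]
force: [-0.7, 1.3, 6.3]
width: 0.0456
finger_force: 64.1
```

```bash
python3 - <<'E'
from h import *
# block top and anvil, averaged over cached frames
for n in ('top0','top1','scene0','scene1'):
    f=load(n);P=pts(f);im=f['image'].astype(int);sat=np.ptp(im,2)
    m=(im[...,1]>im[...,0]+8)&(im[...,1]>im[...,2]+4)&(P[...,2]>.035)&(abs(P[...,0]-.7)<.08)&(abs(P[...,1]-.04)<.06)
    print(n,'block',cv2.minAreaRect(cast(f,np.argwhere(m)[:,::-1],.044).astype(np.float32)))
    m=(im.min(2)>150)&(P[...,2]>.05)&(abs(P[...,0]-.7)<.08)&(abs(P[...,1]-.04)<.06)
    print('dial',cast(f,np.argwhere(m)[:,::-1],.058).mean(0),m.sum())
    # bar: gray, near z .031, face-end only
    q=P[...]; m=(sat<25)&(abs(P[...,2]-.031)<.003)&(abs(P[...,0]-.63)<.03)&(abs(P[...,1]-.04)<.04)&(im.max(2)>90)
    c=cast(f,np.argwhere(m)[:,::-1],.031); c=c[c[:,0]<c[:,0].min()+.012]
    A=np.c_[c[:,1],np.ones(len(c))]
    print('bar',len(c),c.min(0),c.max(0),c.mean(0))
E
```

```text
top0 block ((0.6986331343650818, 0.041279785335063934), (0.055529311299324036, 0.07170656323432922), 86.13392639160156)
dial [0.70382197 0.04149089] 355
bar 67 [0.62639675 0.02595971] [0.63771276 0.06313059] [0.63081116 0.04596335]
top1 block ((0.6986980438232422, 0.04154445230960846), (0.05573337897658348, 0.07126235216856003), 86.84310913085938)
dial [0.70385679 0.04135698] 358
bar 72 [0.62639675 0.02595971] [0.63562331 0.06313059] [0.63075638 0.04515165]
scene0 block ((0.7053780555725098, 0.03610897809267044), (0.059771016240119934, 0.07196088135242462), 86.97085571289062)
dial [0.7059044  0.03972784] 282
bar 50 [0.62848563 0.02479334] [0.63806316 0.06234694] [0.63318028 0.04342121]
scene1 block ((0.705581784248352, 0.036226700991392136), (0.05945974215865135, 0.07237038761377335), 87.04166412353516)
dial [0.70595897 0.03968738] 279
bar 57 [0.62804742 0.02479334] [0.63806316 0.06234694] [0.63310066 0.04353362]
```

Gripped at 45.6 mm, 64 N. The gauge yaw comes out at about -3.1°. I'll lift and move so that the wrist camera sees the anvil.

```bash

python3 -m handwheel '[{"x":0,"y":0,"z":-0.5,"spin":0},{"x":0,"y":0,"z":-1,"spin":0},{"x":0,"y":0,"z":-1,"spin":0.95},{"x":0,"y":0,"z":-1,"spin":0.95},{"x":0,"y":0,"z":-1,"spin":0.95},{"x":0,"y":0,"z":-1,"spin":0.95},{"x":0,"y":0,"z":-0.5,"spin":0.95},{"x":0,"y":0,"z":0,"spin":0.95},{"x":0,"y":0,"z":0,"spin":0.95},{"x":0,"y":0,"z":0,"spin":0}]' &&
python3 -m handwheel '[{"x":-0.35,"y":0.98,"z":0,"spin":0},{"x":-0.35,"y":0.98,"z":0,"spin":0},{"x":-0.35,"y":0.98,"z":0,"spin":0},{"x":-0.35,"y":0.98,"z":0,"spin":0},{"x":-0.35,"y":0.98,"z":0,"spin":0},{"x":-0.35,"y":0.98,"z":0,"spin":0},{"x":-0.35,"y":0.98,"z":0,"spin":0},{"x":-0.35,"y":0.98,"z":0,"spin":0},{"x":-0.35,"y":0.98,"z":0,"spin":0},{"x":-0.35,"y":0.98,"z":0,"spin":0}]' &&
python3 -m handwheel '[{"x":-0.35,"y":0.98,"z":0,"spin":0},{"x":-0.35,"y":0.98,"z":0,"spin":0},{"x":0,"y":0,"z":0,"spin":0},{"x":0,"y":0,"z":0,"spin":0},{"x":0,"y":0,"z":0,"spin":0},{"x":0,"y":0,"z":0,"spin":0},{"x":0,"y":0,"z":0,"spin":0},{"x":0,"y":0,"z":0,"spin":0},{"x":0,"y":0,"z":0,"spin":0},{"x":0,"y":0,"z":0,"spin":0}]'
python3 - <<'E'
from workcell import read_state, optics
from h import *
f=optics.grab_frame('wrist');np.savez('pics/wrist4.npz',**f);cv2.imwrite('pics/wrist4.png',f['image'][:,:,::-1])
print(read_state()['joint_pos'])
E
```

```text
time: 8.78
tcp_pos: [0.5475, -0.2444, 0.1522]
tcp_rot: [3.141, -0.001, 3.085]
force: [0.0, 0.3, -5.7]
width: 0.0449
finger_force: 63.2
time: 9.62
tcp_pos: [0.6481, -0.0035, 0.1514]
tcp_rot: [3.142, -0.002, 3.091]
force: [0.1, -0.8, -5.4]
width: 0.045
finger_force: 63.3
time: 10.45
tcp_pos: [0.6687, 0.0425, 0.1527]
tcp_rot: [-3.142, 0.0, 3.087]
force: [-0.3, -0.5, -6.0]
width: 0.0451
finger_force: 63.6
[-5.59053190e-02  5.28234808e-01  1.79597150e-01  1.22192994e+00
 -7.84274716e-05 -1.59974469e-03]
```

View pics/wrist4.png

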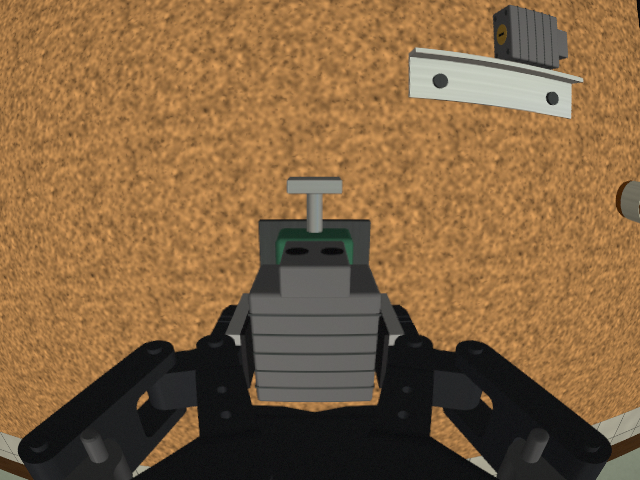

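The wrist view shows the lock held square, with its neck toward the camera (315,280). The anvil bar is at (315,186), its pressing face the dark edge at row ~178. The neighbour is at (530,37) against the bracket, with the bracket fully in view.

```bash
python3 - <<'E'
from h import *
f=load('wrist4');im=f['image'].astype(int);g=im.mean(2)
for u in(296,335):print(u,[(v,im[v,u].tolist()) for v in range(172,197)])
sat=np.ptp(im,2)
m=(sat<22)&(im.max(2)>125);m[:,:270]=0;m[:,360:]=0;m[197:]=0;m[:165]=0
# edges: subpixel per column
def edge(col,lo,hi):
    d=np.diff(g[lo:hi,col]);i=np.argmax(abs(d));w=abs(d[max(0,i-1):i+2]);return lo+.5+(np.arange(max(0,i-1),i+2)*w).sum()/w.sum()
us=np.arange(293,338)
s=sat.astype(float)
ij=np.argwhere(m);print(ij.min(0),ij.max(0),m.sum())
q=wcast(f,ij[:,::-1],.031);print('bar top',q.min(0),q.max(0),cv2.minAreaRect(q.astype(np.float32)))
# top-front edge: fit first bright row per col
e=np.array([(u,ij[ij[:,1]==u,0].min()-.5) for u in us if (ij[:,1]==u).any()])
p=wcast(f,e,.031);k=np.polyfit(p[:,1],p[:,0],1);print('front edge slope(dx/dy)',k,np.std(p[:,0]-np.polyval(k,p[:,1])),'x at y=.044',np.polyval(k,.044))
e=np.array([(u,ij[ij[:,1]==u,0].max()+.5) for u in list(range(293,305))+list(range(325,338)) if (ij[:,1]==u).any()])
p=wcast(f,e,.031);k=np.polyfit(p[:,1],p[:,0],1);print('back edge',k)
# bracket foot
m=(sat<25)&(im.max(2)>140);m[:,:400]=0;m[:40]=0;m[130:]=0
m=comp(m,500,95);q=wcast(f,np.argwhere(m)[:,::-1],.004);print('foot',cv2.minAreaRect(q.astype(np.float32)))
# neighbour
m=graymask(f);m[90:]=0;m[:,:480]=0;m=comp(m,545,40);ij=np.argwhere(m);print(ij.min(0),ij.max(0));print('nb',lockpose(wcast(f,ij[:,::-1],.032)))
E
```

```text
296 [(172, [178, 128, 75]), (173, [182, 132, 77]), (174, [184, 134, 78]), (175, [183, 132, 77]), (176, [158, 116, 76]), (177, [68, 67, 64]), (178, [68, 67, 64]), (179, [76, 75, 71]), (180, [126, 125, 117]), (181, [141, 145, 136]), (182, [142, 146, 138]), (183, [140, 144, 136]), (184, [140, 144, 135]), (185, [141, 144, 136]), (186, [141, 145, 137]), (187, [141, 144, 136]), (188, [141, 144, 136]), (189, [140, 143, 135]), (190, [140, 142, 135]), (191, [141, 143, 136]), (192, [138, 140, 132]), (193, [120, 107, 92]), (194, [138, 101, 65]), (195, [162, 117, 69]), (196, [175, 127, 75])]
335 [(172, [202, 146, 87]), (173, [190, 137, 81]), (174, [181, 129, 77]), (175, [179, 130, 78]), (176, [155, 113, 73]), (177, [67, 66, 61]), (178, [70, 69, 64]), (179, [72, 73, 67]), (180, [124, 122, 115]), (181, [143, 146, 139]), (182, [143, 146, 139]), (183, [142, 145, 138]), (184, [140, 144, 136]), (185, [141, 145, 136]), (186, [142, 146, 138]), (187, [143, 146, 139]), (188, [141, 145, 137]), (189, [139, 142, 135]), (190, [140, 144, 135]), (191, [140, 144, 136]), (192, [138, 140, 133]), (193, [133, 117, 98]), (194, [160, 118, 75]), (195, [172, 124, 73]), (196, [166, 120, 70])]
[180 288] [196 341] 699
bar top [0.62652121 0.0261086 ] [0.63907327 0.06436295] ((0.6330243945121765, 0.045205406844615936), (0.03794696182012558, 0.011617389507591724), 86.93612670898438)
front edge slope(dx/dy) [0.06618374 0.62428346] 0.0003341551220009682 x at y=.044 0.6271955461186579
back edge [0.05470824 0.63379671]
foot ((0.5545855164527893, 0.20324909687042236), (0.1589026302099228, 0.03324006870388985), 86.49945831298828)
[  5 493] [ 69 567]
nb (np.float64(0.025180865532000385), (0.5136884450912476, 0.22374293208122253), np.float64(1.5150422504257608), array([0.07287139, 0.04888438]))
```

```bash

python3 -m handwheel '[{"x":0.88,"y":0,"z":0,"spin":0},{"x":0.88,"y":0,"z":0,"spin":0},{"x":0.88,"y":0.02,"z":0,"spin":0},{"x":0.88,"y":0,"z":0,"spin":0},{"x":0.88,"y":0,"z":0,"spin":0},{"x":0,"y":0,"z":1,"spin":0},{"x":0,"y":0,"z":1,"spin":0},{"x":0,"y":0,"z":1,"spin":0},{"x":0,"y":0,"z":1,"spin":0},{"x":0,"y":0,"z":1,"spin":0}]' &&
python3 -m handwheel '[{"x":0,"y":0,"z":0.5,"spin":0},{"x":0,"y":0,"z":0.3,"spin":0},{"x":-0.5,"y":0,"z":0,"spin":0},{"x":-0.5,"y":0,"z":0,"spin":0},{"x":0,"y":0,"z":0,"spin":0},{"x":0,"y":0,"z":0,"spin":0},{"x":0,"y":0,"z":0,"spin":0},{"x":0,"y":0,"z":0,"spin":0},{"x":0,"y":0,"z":0,"spin":0},{"x":0,"y":0,"z":0,"spin":0}]'
python3 - <<'E'
from workcell import read_state, optics
from h import *
f=optics.grab_frame('scene');np.savez('pics/scene5.npz',**f)
g=optics.grab_frame('top');np.savez('pics/top5.npz',**g)
a=cv2.resize(f['image'][225:325,315:435],(480,400),interpolation=cv2.INTER_CUBIC)
b=cv2.resize(g['image'][150:270,240:335],(316,400),interpolation=cv2.INTER_CUBIC)
cv2.imwrite('pics/c5.png',np.hstack([a,b])[:,:,::-1]);print(read_state()['force'])
E
```

```text
time: 11.33
tcp_pos: [0.5593, 0.0494, 0.0272]
tcp_rot: [-3.142, 0.002, 3.088]
force: [0.7, -0.2, -6.5]
width: 0.045
finger_force: 63.9
time: 12.17
tcp_pos: [0.5834, 0.0483, 0.0077]
tcp_rot: [-3.141, -0.0, 3.088]
force: [-0.7, -0.0, -6.4]
width: 0.045
finger_force: 63.6
[ 0.62342961  0.05989753 -5.05165234]
```

View pics/c5.png

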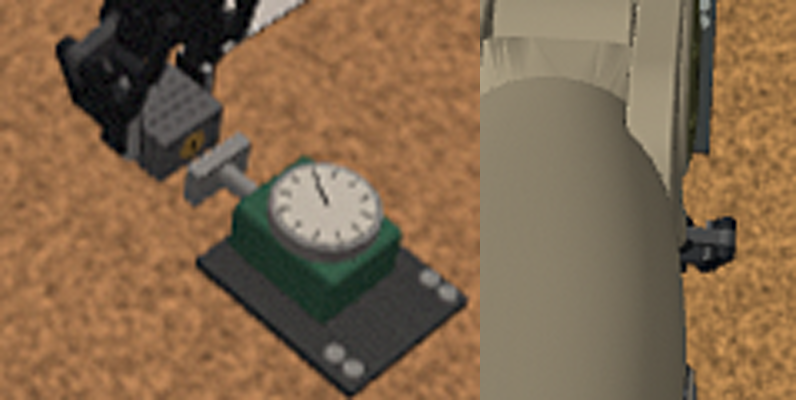

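The scene crop shows the keyway (190,145) square to the anvil with about 15 mm of gap. The top view is blocked by the arm. Pressing about 8 mm.

```bash

python3 -m handwheel '[{"x":-0.3,"y":0,"z":0,"spin":0},{"x":-0.3,"y":0,"z":0,"spin":0},{"x":-0.15,"y":0,"z":0,"spin":0},{"x":-0.15,"y":0,"z":0,"spin":0},{"x":0,"y":0,"z":0,"spin":0},{"x":0,"y":0,"z":0,"spin":0},{"x":0,"y":0,"z":0,"spin":0},{"x":0,"y":0,"z":0,"spin":0},{"x":0,"y":0,"z":0,"spin":0},{"x":0,"y":0,"z":0,"spin":0}]'
python3 - <<'E'
from workcell import read_state, optics
from h import *
F=[]
for i in range(8): f=optics.grab_frame('scene');F.append(read_state()['force'])
print(np.mean(F,0));np.savez('pics/scene6.npz',**f)
for n in('scene5','scene6'):
    f=load(n);P=pts(f);im=f['image'].astype(int);sat=np.ptp(im,2)
    m=(sat<25)&(abs(P[...,2]-.031)<.003)&(abs(P[...,0]-.635)<.03)&(abs(P[...,1]-.04)<.04)&(im.max(2)>125)
    c=cast(f,np.argwhere(m)[:,::-1],.031);print(n,len(c),c.mean(0),c.min(0),c.max(0))
E
python3 -m handwheel '[{"x":0,"y":0,"z":0,"spin":0},{"x":0,"y":0,"z":0,"spin":0},{"x":0,"y":0,"z":0,"spin":0},{"x":0,"y":0,"z":0,"spin":0},{"x":0,"y":0,"z":0,"spin":0},{"x":0,"y":0,"z":0,"spin":0},{"x":0,"y":0,"z":0,"spin":0},{"x":0,"y":0,"z":0,"spin":0},{"x":0,"y":0,"z":0,"spin":0},{"x":0,"y":0,"z":0,"spin":0}]'
python3 - <<'E'
from h import *
a,b=[load(n)['image'][225:325,315:435] for n in('scene5','scene6')]
cv2.imwrite('pics/c6.png',cv2.resize(np.hstack([a,b]),(780,325),interpolation=cv2.INTER_CUBIC)[:,:,::-1])
E
```

```text
time: 13.1
tcp_pos: [0.6057, 0.047, 0.0072]
tcp_rot: [-3.141, -0.001, 3.088]
force: [-4.0, -0.4, -5.5]
width: 0.0448
finger_force: 63.7
[-3.38913862  0.05171751 -7.30840353]
scene5 42 [0.63288614 0.04394573] [0.62848563 0.02633211] [0.65154115 0.06234694]
scene6 40 [0.63982033 0.04208648] [0.63516731 0.0253161 ] [0.65154115 0.06273128]
time: 14.33
tcp_pos: [0.6064, 0.047, 0.0075]
tcp_rot: [-3.142, 0.0, 3.088]
force: [-3.8, 0.4, -7.8]
width: 0.0447
finger_force: 63.6
```

View pics/c6.png

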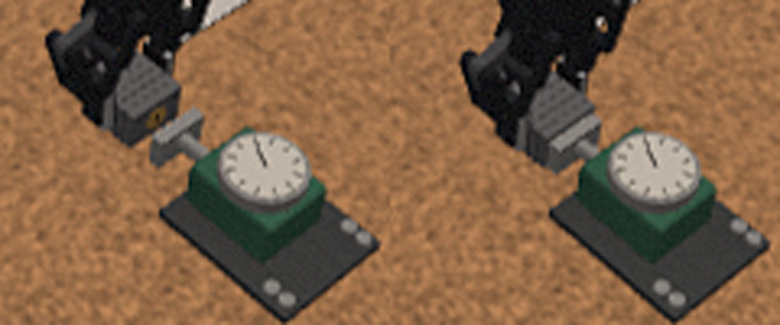

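The keyway press held for well over half a second at about 3.5 N and about 7 mm of travel, and the right-hand crop shows the anvil flush with the lock. Now I'll back off, make the quarter turn, set it down and release.

```bash

python3 -m handwheel '[{"x":0.5,"y":0,"z":0,"spin":0},{"x":1,"y":0,"z":0,"spin":0},{"x":1,"y":0,"z":0,"spin":0},{"x":1,"y":0,"z":0,"spin":0},{"x":0.5,"y":0,"z":0,"spin":0},{"x":0,"y":0,"z":0,"spin":1},{"x":0,"y":0,"z":0,"spin":1},{"x":0,"y":0,"z":0,"spin":1},{"x":0,"y":0,"z":0,"spin":1},{"x":0,"y":0,"z":0,"spin":1}]' &&
python3 -m handwheel '[{"x":0,"y":0,"z":0,"spin":1},{"x":0,"y":0,"z":0,"spin":1},{"x":0,"y":0,"z":0,"spin":1},{"x":0,"y":0,"z":0,"spin":1},{"x":0,"y":0,"z":0,"spin":1},{"x":0,"y":0,"z":0,"spin":1},{"x":0,"y":0,"z":0,"spin":1},{"x":0,"y":0,"z":0,"spin":1},{"x":0,"y":0,"z":0,"spin":1},{"x":0,"y":0,"z":0,"spin":1}]' &&
python3 -m handwheel '[{"x":0,"y":0,"z":0,"spin":0.71},{"x":0,"y":0,"z":0.08,"spin":0},{"x":0,"y":0,"z":0.06,"spin":0},{"x":0,"y":0,"z":0.02,"spin":0},{"x":0,"y":0,"z":0,"spin":0},{"x":0,"y":0,"z":0,"spin":0},{"x":0,"y":0,"z":0,"spin":0},{"x":0,"y":0,"z":0,"spin":0},{"x":0,"y":0,"z":0,"spin":0},{"x":0,"y":0,"z":0,"spin":0}]' &&
python3 -m handwheel '[{"x":0,"y":0,"z":0,"spin":0},{"x":0,"y":0,"z":0,"spin":0},{"x":0,"y":0,"z":0,"spin":0},{"x":0,"y":0,"z":0,"spin":0},{"x":0,"y":0,"z":0,"spin":0},{"x":0,"y":0,"z":0,"spin":0},{"x":0,"y":0,"z":-0.5,"spin":0},{"x":0,"y":0,"z":-1,"spin":0},{"x":0,"y":0,"z":-0.5,"spin":0},{"x":0,"y":0,"z":0,"spin":0}]' 85
```

```text
time: 15.17
tcp_pos: [0.5094, 0.0521, 0.009]
tcp_rot: [3.139, 0.005, 2.583]
force: [0.5, 0.1, -5.7]
width: 0.0449
finger_force: 63.7
time: 16.0
tcp_pos: [0.5094, 0.0521, 0.0089]
tcp_rot: [3.136, 0.001, 1.583]
force: [0.1, 0.1, -5.3]
width: 0.0451
finger_force: 63.7
time: 16.83
tcp_pos: [0.5081, 0.0522, 0.0043]
tcp_rot: [3.139, 0.0, 1.517]
force: [3.9, -2.3, 1.9]
width: 0.045
finger_force: 64.6
time: 17.67
tcp_pos: [0.5087, 0.0523, 0.0562]
tcp_rot: [3.137, 0.0, 1.517]
force: [-0.2, 0.2, 0.1]
width: 0.0851
finger_force: 0.0
```

```bash

python3 -m handwheel '[{"x":0,"y":0,"z":-1,"spin":-1},{"x":0,"y":0,"z":-1,"spin":-1},{"x":0,"y":0,"z":-1,"spin":-1},{"x":0,"y":0,"z":-1,"spin":-1},{"x":0,"y":0,"z":0,"spin":-1},{"x":0,"y":0,"z":0,"spin":-1},{"x":0,"y":0,"z":0,"spin":-1},{"x":0,"y":0,"z":0,"spin":-1},{"x":0,"y":0,"z":0,"spin":-1},{"x":0,"y":0,"z":0,"spin":-1}]' &&
python3 -m handwheel '[{"x":0,"y":0,"z":0,"spin":-1},{"x":0,"y":0,"z":0,"spin":-1},{"x":0,"y":0,"z":0,"spin":-1},{"x":0,"y":0,"z":0,"spin":-1},{"x":0,"y":0,"z":0,"spin":-1},{"x":0,"y":0,"z":0,"spin":-0.71},{"x":0,"y":0,"z":0,"spin":0},{"x":0,"y":0,"z":0,"spin":0},{"x":0,"y":0,"z":0,"spin":0},{"x":0,"y":0,"z":0,"spin":0}]'
python3 - <<'E'
from workcell import read_state, optics
from h import *
f=optics.grab_frame('wrist');np.savez('pics/wrist7.npz',**f);cv2.imwrite('pics/wrist7.png',f['image'][:,:,::-1])
m=graymask(f)
k=cv2.connectedComponentsWithStats(m.astype(np.uint8))
for i in range(1,k[0]):
    if 1000<k[2][i,4]<9000: print(k[2][i],lockpose(wcast(f,np.argwhere(k[1]==i)[:,::-1],.032)))
E
```

```text
time: 18.5
tcp_pos: [0.506, 0.0524, 0.1525]
tcp_rot: [-3.141, -0.001, 2.522]
force: [1.4, -0.2, -0.5]
width: 0.0853
finger_force: 0.0
time: 19.33
tcp_pos: [0.5063, 0.0524, 0.1532]
tcp_rot: [-3.142, -0.0, 3.087]
force: [-0.3, -1.3, -0.7]
width: 0.0849
finger_force: 0.0
[ 402  198  164   62 4349] (np.float64(0.002758173251934417), (0.5077706575393677, 0.19727179408073425), np.float64(1.5041862737162162), array([0.15543638, 0.04997909]))
[ 277  202   79   67 4653] (np.float64(0.028143532473515552), (0.5058190822601318, 0.05434399098157883), np.float64(1.5145185397973966), array([0.05717008, 0.05025836]))
```

View pics/wrist7.png

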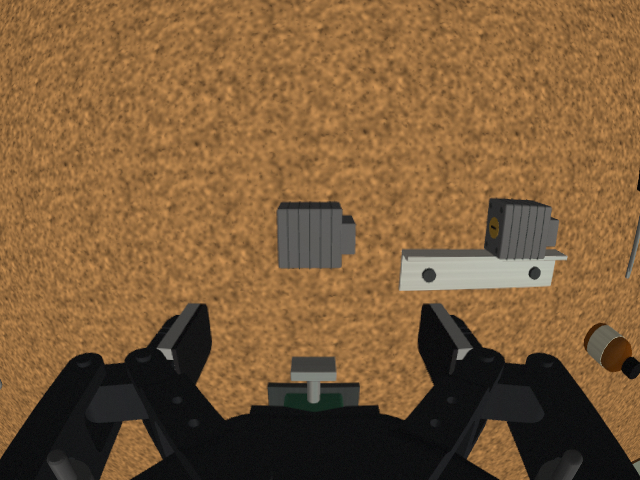

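The wrist view shows the lock standing free at (312,235) with neck right (+y), the anvil at (313,370), and the neighbour at (522,228) on the bracket. Pose is about (0.508, 0.054), yaw 1.515. Now I'll regrasp across the ends.

```bash

python3 -m handwheel '[{"x":-0.06,"y":0.06,"z":1,"spin":0},{"x":0,"y":0,"z":1,"spin":0},{"x":0,"y":0,"z":1,"spin":0},{"x":0,"y":0,"z":1,"spin":0},{"x":0,"y":0,"z":1,"spin":0},{"x":0,"y":0,"z":0.6,"spin":0},{"x":0,"y":0,"z":0.38,"spin":0},{"x":0,"y":0,"z":0,"spin":0},{"x":0,"y":0,"z":0,"spin":0},{"x":0,"y":0,"z":0,"spin":0}]' 85 &&
python3 -m handwheel '[{"x":0,"y":0,"z":0,"spin":0},{"x":0,"y":0,"z":0,"spin":0},{"x":0,"y":0,"z":0,"spin":0},{"x":0,"y":0,"z":0,"spin":0},{"x":0,"y":0,"z":0,"spin":0},{"x":0,"y":0,"z":0,"spin":0},{"x":0,"y":0,"z":0,"spin":0},{"x":0,"y":0,"z":0,"spin":0},{"x":0,"y":0,"z":0,"spin":0},{"x":0,"y":0,"z":0,"spin":0}]' 0 &&
python3 -m handwheel '[{"x":0,"y":0,"z":-0.1,"spin":0},{"x":0,"y":0,"z":-0.06,"spin":0},{"x":0,"y":0,"z":0,"spin":0},{"x":0,"y":0,"z":0,"spin":0},{"x":0,"y":0,"z":0,"spin":0},{"x":0,"y":0,"z":0,"spin":0},{"x":0,"y":0,"z":0,"spin":0},{"x":0,"y":0,"z":0,"spin":0},{"x":0,"y":0,"z":0,"spin":0},{"x":0,"y":0,"z":0,"spin":0}]'
```

```text
time: 20.22
tcp_pos: [0.5091, 0.0537, 0.0051]
tcp_rot: [-3.142, 0.002, 3.088]
force: [-0.1, 1.0, 0.4]
width: 0.085
finger_force: 0.0
time: 21.05
tcp_pos: [0.5091, 0.0535, 0.0054]
tcp_rot: [-3.141, 0.002, 3.088]
force: [-1.1, -1.6, 5.5]
width: 0.0572
finger_force: 65.4
time: 21.88
tcp_pos: [0.508, 0.0538, 0.008]
tcp_rot: [-3.142, -0.0, 3.088]
force: [-0.4, 0.4, -6.0]
width: 0.0569
finger_force: 65.1
```

```bash

python3 -m handwheel '[{"x":-1,"y":0.03,"z":0,"spin":0},{"x":-1,"y":0,"z":0,"spin":0},{"x":-1,"y":0,"z":0,"spin":0},{"x":-0.4,"y":0,"z":0,"spin":0},{"x":-0.25,"y":0,"z":0,"spin":0},{"x":-0.25,"y":0,"z":0,"spin":0},{"x":-0.25,"y":0,"z":0,"spin":0},{"x":0,"y":0,"z":0,"spin":0},{"x":0,"y":0,"z":0,"spin":0},{"x":0,"y":0,"z":0,"spin":0}]'
python3 - <<'E'
from workcell import read_state, optics
from h import *
F=[]
for i in range(8): f=optics.grab_frame('scene');F.append(read_state()['force'])
print(np.mean(F,0));np.savez('pics/scene8.npz',**f)
P=pts(f);im=f['image'].astype(int);sat=np.ptp(im,2)
m=(sat<25)&(abs(P[...,2]-.031)<.003)&(abs(P[...,0]-.635)<.03)&(abs(P[...,1]-.04)<.04)&(im.max(2)>125)
c=cast(f,np.argwhere(m)[:,::-1],.031);print(len(c),c.mean(0),c.min(0),c.max(0))
E
python3 -m handwheel '[{"x":0,"y":0,"z":0,"spin":0},{"x":0,"y":0,"z":0,"spin":0},{"x":0,"y":0,"z":0,"spin":0},{"x":0,"y":0,"z":0,"spin":0},{"x":0,"y":0,"z":0,"spin":0},{"x":0,"y":0,"z":0,"spin":0},{"x":0,"y":0,"z":0,"spin":0},{"x":0,"y":0,"z":0,"spin":0},{"x":0,"y":0,"z":0,"spin":0},{"x":0,"y":0,"z":0,"spin":0}]'
```

```text
time: 22.72
tcp_pos: [0.6099, 0.049, 0.0075]
tcp_rot: [-3.141, -0.003, 3.088]
force: [-2.9, -0.9, -6.9]
width: 0.0567
finger_force: 65.4
[-3.03107259 -0.31773281 -7.26902055]
42 [0.63868187 0.04363907] [0.63474419 0.02582312] [0.64289677 0.06273128]
time: 23.95
tcp_pos: [0.6117, 0.049, 0.008]
tcp_rot: [3.142, 0.0, 3.088]
force: [-2.6, 1.4, -7.5]
width: 0.057
finger_force: 65.3
```

The long-side press held for over a second at about 3 N and about 6 mm of travel. Now I'll retract, lift, and look at the neighbour from above.

```bash

python3 -m handwheel '[{"x":0.4,"y":0,"z":0,"spin":0},{"x":1,"y":0,"z":0,"spin":0},{"x":0.6,"y":0,"z":0,"spin":0},{"x":0,"y":0,"z":-1,"spin":0},{"x":0,"y":0,"z":-1,"spin":0},{"x":0,"y":0,"z":-1,"spin":0},{"x":0,"y":0,"z":-1,"spin":0},{"x":0,"y":0,"z":-1,"spin":0},{"x":0,"y":0,"z":-1,"spin":0},{"x":0,"y":0,"z":0,"spin":0}]' &&
python3 -m handwheel '[{"x":0,"y":1,"z":0,"spin":0.06},{"x":0,"y":1,"z":0,"spin":0},{"x":0,"y":1,"z":0,"spin":0},{"x":0,"y":1,"z":0,"spin":0},{"x":0,"y":1,"z":0,"spin":0},{"x":0,"y":1,"z":0,"spin":0},{"x":0,"y":1,"z":0,"spin":0},{"x":0,"y":0,"z":0,"spin":0},{"x":0,"y":0,"z":0,"spin":0},{"x":0,"y":0,"z":0,"spin":0}]' &&
python3 -m handwheel '[{"x":0,"y":0,"z":0,"spin":0},{"x":0,"y":0,"z":0,"spin":0},{"x":0,"y":0,"z":0,"spin":0},{"x":0,"y":0,"z":0,"spin":0},{"x":0,"y":0,"z":0,"spin":0},{"x":0,"y":0,"z":0,"spin":0},{"x":0,"y":0,"z":0,"spin":0},{"x":0,"y":0,"z":0,"spin":0},{"x":0,"y":0,"z":0,"spin":0},{"x":0,"y":0,"z":0,"spin":0}]'
python3 - <<'E'
from workcell import read_state, optics
from h import *
f=optics.grab_frame('wrist');np.savez('pics/wrist9.npz',**f);cv2.imwrite('pics/wrist9.png',f['image'][:,:,::-1])
E
```

```text
time: 24.78
tcp_pos: [0.567, 0.0512, 0.165]
tcp_rot: [-3.141, 0.014, 3.088]
force: [0.6, 0.0, -4.2]
width: 0.057
finger_force: 67.3
time: 25.62
tcp_pos: [0.5722, 0.2262, 0.1572]
tcp_rot: [-3.141, 0.0, 3.082]
force: [-0.5, -0.0, -5.5]
width: 0.0568
finger_force: 67.4
time: 26.45
tcp_pos: [0.5721, 0.2264, 0.158]
tcp_rot: [-3.141, 0.0, 3.082]
force: [0.7, -0.1, -4.9]
width: 0.0571
finger_force: 67.4
```

View pics/wrist9.png

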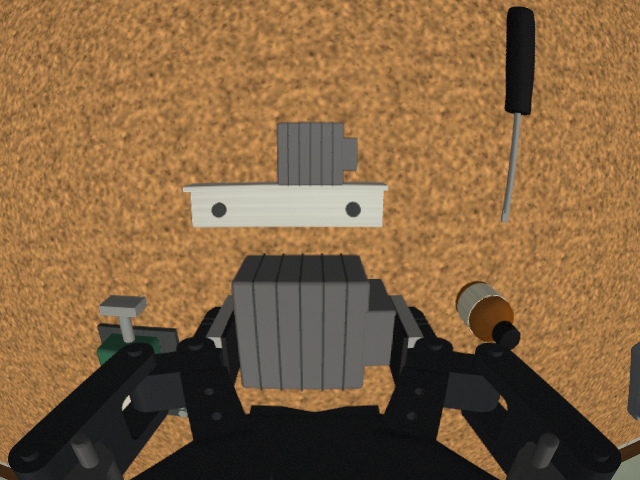

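The wrist view shows the neighbour at (317,155), neck right, square to the image and flush on the bracket flange (row 186). The held lock is at (310,325), neck right, and the surroundings are clear.

```bash
python3 - <<'E'
from h import *
f=load('wrist9');im=f['image'].astype(int);g=im.mean(2).round()
for u in(290,330):print(u,'rows118-130',g[118:130,u].tolist(),'rows180-190',g[180:190,u].tolist())
print('cols',g[150,272:286].tolist(),g[150,338:362].tolist())
m=graymask(f,0,125);m[184:]=0;m=comp(m,310,150);ij=np.argwhere(m);q=wcast(f,ij[:,::-1],.032);print('nb',m.sum(),lockpose(q))
# far edge rows for block columns
e=np.array([(u,ij[ij[:,1]==u,0].min()-.5) for u in range(282,342)]);p=wcast(f,e,.032)
k=np.polyfit(p[:,1],p[:,0],1);print('free edge: slope',k[0],'angle',90-np.degrees(np.arctan(k[0])),'x at y=.225',np.polyval(k,.225),'at .215',np.polyval(k,.215))
e=np.array([(ij[ij[:,0]==v,1].min()-.5,v) for v in range(128,180)]);p=wcast(f,e,.032);print('key end',p.mean(0))
e=np.array([(ij[ij[:,0]==v,1].max()+.5,v) for v in range(142,166)]);p=wcast(f,e,.032);print('neck end',p.mean(0))
sat=np.ptp(im,2);b=(sat<25)&(im.max(2)>140);b=comp(b,285,208);ij=np.argwhere(b)
p=wcast(f,ij[:,::-1],.004);print('foot',cv2.minAreaRect(p.astype(np.float32)))
e=np.array([(u,ij[ij[:,1]==u,0].max()+.5) for u in range(200,375)]);p=wcast(f,e,.004);k=np.polyfit(p[:,1],p[:,0],1);print('foot far edge angle',90-np.degrees(np.arctan(k[0])),'x at .225',np.polyval(k,.225))
# held lock
for v in(330,350):print(v,'held cols',g[v,228:250].tolist(),g[v,360:400].tolist())
print('held rows',g[248:292,300].tolist(),g[380:395,300].tolist())
E
```

```text
290 rows118-130 [122.0, 125.0, 128.0, 121.0, 99.0, 93.0, 104.0, 104.0, 103.0, 105.0, 104.0, 104.0] rows180-190 [103.0, 101.0, 101.0, 98.0, 93.0, 149.0, 192.0, 193.0, 193.0, 193.0]
330 rows118-130 [117.0, 122.0, 124.0, 116.0, 97.0, 94.0, 104.0, 105.0, 105.0, 105.0, 106.0, 106.0] rows180-190 [103.0, 102.0, 102.0, 101.0, 91.0, 152.0, 193.0, 194.0, 193.0, 192.0]
cols [125.0, 122.0, 128.0, 138.0, 145.0, 84.0, 94.0, 102.0, 103.0, 102.0, 103.0, 102.0, 104.0, 103.0] [106.0, 103.0, 105.0, 100.0, 101.0, 104.0, 104.0, 103.0, 104.0, 104.0, 105.0, 104.0, 103.0, 103.0, 103.0, 103.0, 106.0, 104.0, 105.0, 101.0, 121.0, 120.0, 117.0, 114.0]
nb 4540 (np.float64(0.00014492385019367754), (0.511141836643219, 0.2240273356437683), np.float64(1.508258113864893), array([0.11377487, 0.04366767]))
free edge: slope 0.06173931222878384 angle 86.46708228331448 x at y=.225 0.4891188339745757 at .215 0.48850144085228786
key end [0.51015078 0.20399579]
neck end [0.51348973 0.26083726]
foot ((0.5527503490447998, 0.20275869965553284), (0.16866926848888397, 0.033994778990745544), 86.70243072509766)
foot far edge angle 
[... 581 characters left out ...]
0, 105.0, 102.0, 104.0, 105.0, 105.0, 103.0, 104.0] [100.0, 102.0, 100.0, 101.0, 102.0, 101.0, 101.0, 100.0, 103.0, 100.0, 102.0, 101.0, 102.0, 101.0, 102.0, 101.0, 102.0, 101.0, 101.0, 100.0, 100.0, 101.0, 101.0, 101.0, 101.0, 101.0, 100.0, 101.0, 100.0, 99.0, 100.0, 44.0, 17.0, 12.0, 13.0, 15.0, 19.0, 14.0, 15.0, 16.0]
held rows [133.0, 137.0, 135.0, 132.0, 130.0, 132.0, 105.0, 70.0, 49.0, 48.0, 48.0, 45.0, 44.0, 42.0, 44.0, 40.0, 39.0, 38.0, 36.0, 35.0, 31.0, 33.0, 33.0, 31.0, 32.0, 31.0, 32.0, 31.0, 29.0, 28.0, 30.0, 32.0, 33.0, 32.0, 46.0, 61.0, 59.0, 61.0, 66.0, 64.0, 65.0, 65.0, 66.0, 63.0] [91.0, 91.0, 92.0, 91.0, 93.0, 93.0, 94.0, 94.0, 90.0, 93.0, 107.0, 118.0, 123.0, 117.0, 114.0]
```

The neighbour's free face is at x≈0.489 (y≈0.233), angle 86.45°, centre y≈0.232. I'll move to about 7 mm short of contact and lower to about 1.5 mm above the bench.

```bash

python3 -m handwheel '[{"x":0.9,"y":0.04,"z":0,"spin":0.02},{"x":0.9,"y":0.04,"z":0,"spin":0},{"x":0.9,"y":0,"z":0,"spin":0},{"x":0.9,"y":0,"z":0,"spin":0},{"x":0.9,"y":0,"z":0,"spin":0},{"x":0,"y":0,"z":0,"spin":0},{"x":0,"y":0,"z":1,"spin":0},{"x":0,"y":0,"z":1,"spin":0},{"x":0,"y":0,"z":1,"spin":0},{"x":0,"y":0,"z":1,"spin":0}]' &&
python3 -m handwheel '[{"x":0,"y":0,"z":1,"spin":0},{"x":0,"y":0,"z":0.6,"spin":0},{"x":0,"y":0,"z":0.3,"spin":0},{"x":0,"y":0,"z":0.14,"spin":0},{"x":0,"y":0,"z":0,"spin":0},{"x":0,"y":0,"z":0,"spin":0},{"x":0,"y":0,"z":0,"spin":0},{"x":0,"y":0,"z":0,"spin":0},{"x":0,"y":0,"z":0,"spin":0},{"x":0,"y":0,"z":0,"spin":0}]'
python3 - <<'E'
from workcell import read_state, optics
from h import *
F=[];T=[]
for i in range(8): f=optics.grab_frame('top' if i%2 else 'scene');s=read_state();F.append(s['force']);T.append(s['tcp_pos'])
print(np.mean(F,0),np.mean(T,0))
E
```

```text
time: 27.33
tcp_pos: [0.4606, 0.2355, 0.0576]
tcp_rot: [3.141, 0.002, 3.08]
force: [0.1, 0.2, -5.9]
width: 0.0565
finger_force: 67.6
time: 28.17
tcp_pos: [0.4604, 0.2354, 0.0076]
tcp_rot: [3.141, 0.001, 3.08]
force: [0.6, -0.5, -4.9]
width: 0.0566
finger_force: 67.2
[ 0.10970562 -0.09106532 -5.8243537 ] [0.45998887 0.23524657 0.00714004]
```

```bash

python3 -m handwheel '[{"x":-0.06,"y":0,"z":0,"spin":0},{"x":-0.06,"y":0,"z":0,"spin":0},{"x":-0.06,"y":0,"z":0,"spin":0},{"x":0,"y":0,"z":0,"spin":0},{"x":0,"y":0,"z":0,"spin":0},{"x":0,"y":0,"z":0,"spin":0},{"x":0,"y":0,"z":0,"spin":0},{"x":0,"y":0,"z":0,"spin":0},{"x":0,"y":0,"z":0,"spin":0},{"x":0,"y":0,"z":0,"spin":0}]' | tr '\n' ' '; echo
python3 -m handwheel '[{"x":-0.02,"y":0,"z":0,"spin":0},{"x":-0.02,"y":0,"z":0,"spin":0},{"x":0,"y":0,"z":0,"spin":0},{"x":0,"y":0,"z":0,"spin":0},{"x":0,"y":0,"z":0,"spin":0},{"x":0,"y":0,"z":0,"spin":0},{"x":0,"y":0,"z":0,"spin":0},{"x":0,"y":0,"z":0,"spin":0},{"x":0,"y":0,"z":0,"spin":0},{"x":0,"y":0,"z":0,"spin":0}]' | tr '\n' ' '
python3 - <<'E'
from workcell import read_state, optics
from h import *
F=[];T=[]
for i in range(6): f=optics.grab_frame('top' if i%2 else 'scene');s=read_state();F.append(s['force']);T.append(s['tcp_pos'])
print(np.mean(F,0),np.mean(T,0));np.savez('pics/top10.npz',**f)
E
```

```text
time: 29.4 tcp_pos: [0.4644, 0.2349, 0.007] tcp_rot: [-3.141, 0.0, 3.08] force: [0.8, 0.1, -5.5] width: 0.0569 finger_force: 67.2 
time: 30.23 tcp_pos: [0.4654, 0.2349, 0.007] tcp_rot: [-3.142, 0.0, 3.08] force: [0.6, -0.2, -6.0] width: 0.0568 finger_force: 67.2 [-0.21958788  0.00788888 -5.64192315] [0.46541935 0.23488586 0.00700254]
```

```bash

python3 -m handwheel '[{"x":-0.02,"y":0,"z":0,"spin":0},{"x":0,"y":0,"z":0,"spin":0},{"x":0,"y":0,"z":0,"spin":0},{"x":0,"y":0,"z":0,"spin":0},{"x":0,"y":0,"z":0,"spin":0},{"x":0,"y":0,"z":0,"spin":0},{"x":0,"y":0,"z":0,"spin":0},{"x":0,"y":0,"z":0,"spin":0},{"x":0,"y":0,"z":0,"spin":0},{"x":0,"y":0,"z":0,"spin":0}]' | tr '\n' ' '; echo
python3 -m handwheel '[{"x":-0.02,"y":0,"z":0,"spin":0},{"x":0,"y":0,"z":0,"spin":0},{"x":0,"y":0,"z":0,"spin":0},{"x":0,"y":0,"z":0,"spin":0},{"x":0,"y":0,"z":0,"spin":0},{"x":0,"y":0,"z":0,"spin":0},{"x":0,"y":0,"z":0,"spin":0},{"x":0,"y":0,"z":0,"spin":0},{"x":0,"y":0,"z":0,"spin":0},{"x":0,"y":0,"z":0,"spin":0}]' | tr '\n' ' '
python3 - <<'E'
from workcell import read_state, optics
from h import *
F=[];T=[]
for i in range(6): f=optics.grab_frame('top' if i%2 else 'scene');s=read_state();F.append(s['force']);T.append(s['tcp_pos'])
print(np.mean(F,0),np.mean(T,0));np.savez('pics/top10.npz',**f)
E
```

```text
time: 31.37 tcp_pos: [0.4659, 0.2348, 0.007] tcp_rot: [-3.141, -0.0, 3.08] force: [0.5, 0.3, -4.9] width: 0.057 finger_force: 67.2 
time: 32.2 tcp_pos: [0.4664, 0.2348, 0.007] tcp_rot: [-3.141, 0.0, 3.08] force: [-1.5, 0.2, -6.2] width: 0.0568 finger_force: 67.2 [-0.16203843  0.04962226 -5.62225315] [0.46643432 0.23482002 0.00700879]
```

```bash

python3 -m handwheel '[{"x":-0.02,"y":0,"z":0,"spin":0},{"x":0,"y":0,"z":0,"spin":0},{"x":0,"y":0,"z":0,"spin":0},{"x":0,"y":0,"z":0,"spin":0},{"x":0,"y":0,"z":0,"spin":0},{"x":0,"y":0,"z":0,"spin":0},{"x":0,"y":0,"z":0,"spin":0},{"x":0,"y":0,"z":0,"spin":0},{"x":0,"y":0,"z":0,"spin":0},{"x":0,"y":0,"z":0,"spin":0}]' | tr '\n' ' '
python3 -c "
from workcell import read_state, optics
import numpy as np
F=[];T=[]
for i in range(5): f=optics.grab_frame('top');s=read_state();F.append(s['force']);T.append(s['tcp_pos'])
print(np.mean(F,0),np.mean(T,0))"
python3 -m handwheel '[{"x":-0.02,"y":0,"z":0,"spin":0},{"x":0,"y":0,"z":0,"spin":0},{"x":0,"y":0,"z":0,"spin":0},{"x":0,"y":0,"z":0,"spin":0},{"x":0,"y":0,"z":0,"spin":0},{"x":0,"y":0,"z":0,"spin":0},{"x":0,"y":0,"z":0,"spin":0},{"x":0,"y":0,"z":0,"spin":0},{"x":0,"y":0,"z":0,"spin":0},{"x":0,"y":0,"z":0,"spin":0}]' | tr '\n' ' '
python3 -c "
from workcell import read_state, optics
import numpy as np
F=[];T=[]
for i in range(5): f=optics.grab_frame('scene');s=read_state();F.append(s['force']);T.append(s['tcp_pos'])
print(np.mean(F,0),np.mean(T,0));np.savez('pics/scene11.npz',**f)"
```

```text
time: 33.33 tcp_pos: [0.4668, 0.2348, 0.0069] tcp_rot: [-3.141, -0.0, 3.08] force: [-1.0, 0.1, -6.1] width: 0.0567 finger_force: 67.3 [-1.22066051 -0.11540071 -5.71452351] [0.46677277 0.23477863 0.00694471]
time: 34.42 tcp_pos: [0.4668, 0.2347, 0.0069] tcp_rot: [-3.141, -0.001, 3.08] force: [-5.0, 0.3, -3.4] width: 0.0568 finger_force: 67.5 [-5.2746981   0.43544144 -3.15810866] [0.46678007 0.23476106 0.00690392]
```

Contact: force x went to -5.3 N and the TCP stopped advancing. I'll lower the last bit, release and rise.

```bash

python3 -m handwheel '[{"x":0,"y":0,"z":0.03,"spin":0},{"x":0,"y":0,"z":0.03,"spin":0},{"x":0,"y":0,"z":0.01,"spin":0},{"x":0,"y":0,"z":0,"spin":0},{"x":0,"y":0,"z":0,"spin":0},{"x":0,"y":0,"z":0,"spin":0},{"x":0,"y":0,"z":0,"spin":0},{"x":0,"y":0,"z":0,"spin":0},{"x":0,"y":0,"z":0,"spin":0},{"x":0,"y":0,"z":0,"spin":0}]'
```

```text
time: 35.5
tcp_pos: [0.4671, 0.2347, 0.0055]
tcp_rot: [-3.141, -0.0, 3.08]
force: [-5.9, -0.6, -0.2]
width: 0.0568
finger_force: 68.2
```

```bash

python3 -m handwheel '[{"x":0,"y":0,"z":0.02,"spin":0},{"x":0,"y":0,"z":0,"spin":0},{"x":0,"y":0,"z":0,"spin":0},{"x":0,"y":0,"z":0,"spin":0},{"x":0,"y":0,"z":0,"spin":0},{"x":0,"y":0,"z":0,"spin":0},{"x":0,"y":0,"z":0,"spin":0},{"x":0,"y":0,"z":0,"spin":0},{"x":0,"y":0,"z":0,"spin":0},{"x":0,"y":0,"z":0,"spin":0}]' &&
python3 -m handwheel '[{"x":0,"y":0,"z":0,"spin":0},{"x":0,"y":0,"z":0,"spin":0},{"x":0,"y":0,"z":0,"spin":0},{"x":0,"y":0,"z":0,"spin":0},{"x":0,"y":0,"z":0,"spin":0},{"x":0,"y":0,"z":0,"spin":0},{"x":0,"y":0,"z":0,"spin":0},{"x":0,"y":0,"z":0,"spin":0},{"x":0,"y":0,"z":0,"spin":0},{"x":0,"y":0,"z":0,"spin":0}]' 85 &&
python3 -m handwheel '[{"x":0,"y":0,"z":-0.5,"spin":0},{"x":0,"y":0,"z":-1,"spin":0},{"x":0,"y":0,"z":-1,"spin":0},{"x":0,"y":0,"z":-1,"spin":0},{"x":0,"y":0,"z":-1,"spin":0},{"x":0,"y":0,"z":-1,"spin":0},{"x":0,"y":0,"z":-0.5,"spin":0},{"x":0,"y":0,"z":0,"spin":0},{"x":0,"y":0,"z":0,"spin":0},{"x":0,"y":0,"z":0,"spin":0}]'
python3 - <<'E'
from workcell import optics
from h import *
f=optics.grab_frame('wrist');np.savez('pics/wrist12.npz',**f);cv2.imwrite('pics/wrist12.png',f['image'][:,:,::-1])
E
```

```text
time: 36.33
tcp_pos: [0.4671, 0.2347, 0.0054]
tcp_rot: [-3.141, -0.0, 3.08]
force: [-6.3, -0.8, 4.1]
width: 0.0574
finger_force: 68.7
time: 37.17
tcp_pos: [0.4674, 0.2347, 0.0047]
tcp_rot: [-3.141, 0.0, 3.08]
force: [-0.2, -0.0, -0.4]
width: 0.0851
finger_force: 0.0
time: 38.0
tcp_pos: [0.4667, 0.2345, 0.1536]
tcp_rot: [-3.141, -0.002, 3.08]
force: [-0.1, -0.8, 0.5]
width: 0.0849
finger_force: 0.0
```

View pics/wrist12.png

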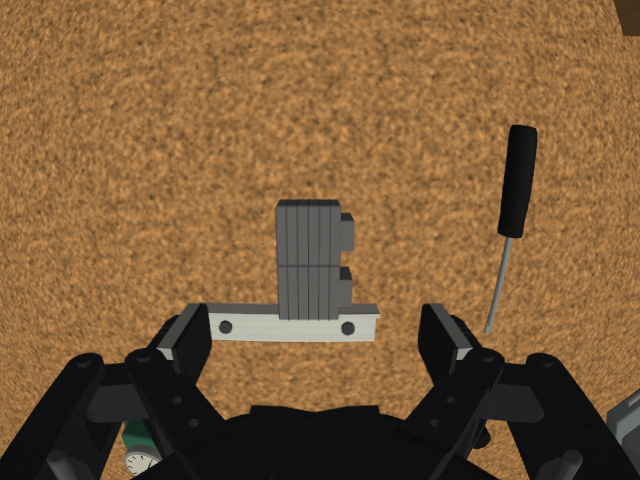

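The wrist view shows both locks flush (seam at row 265) with their ends in line (cols 277–341) and both necks right. The bracket and screwdriver are undisturbed.

```bash
python3 -c "
from workcell import ticket
print(ticket.job_done())"
```

```text
the job is handed in; nothing more can be done
None
```

The job is handed in: I pressed the keyway end and then a long side on the gauge, each held over half a second (about 7 mm and 6 mm of the anvil's 16 mm travel), and laid the lock flush beside the finished one, necks the same way, with nothing seen to shift; the verdict was not shown.

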